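# Make up the soldering kit and the finishing kit

### The job

Make up two job kits on the goldsmith's bench: for soldering, put the white borax tablet (flat) and the white-capped flux bottle (upright) side by side on the floor of the blue tray; for finishing, lay the wooden ring clamp and the tan leather finger protector side by side on the floor of the red tray, and lay the round sanding stick lengthwise along the lip of the sloped stand, resting on its face against the lip and not sticking out past the stand's ends. Do not tip the flux bottle over on the way, and leave the brown bottle with the black cap where it stands.

Things in the scene. Friction and masses are not known exactly. Their poses are not given: they have to be found in the camera images.
- borax_c (a point): white borax tablet, a plain disc of diameter 43 mm, 15 mm thick, lying flat on the worktop, loose. Point: its centre, 7.5 mm above its underside.
- flux_c (a point): flux bottle, translucent with amber liquid below and a milky white cap, 46 mm diameter, 102 mm tall, standing upright, loose. Round and of one width (45 mm) up to 90 mm. Point: half-way up on its axis, 51 mm above its underside; z along the bottle's axis.
- clamp_c (a point): wooden ring clamp: turned brown wooden handle lying on its side, 114 mm long (along its x), 25 mm wide (its y), 22 mm high, tapering to a point at one end, loose. Point: mid-length, 11 mm above its underside.
- cot_c (a point): tan leather finger protector lying on its side: stubby stiff cylinder with one rounded end, 40 mm long (along its y), 20 mm wide (its x), 20 mm high, loose. Point: its centre, 10 mm above its underside.
- stick_c (a point): sanding stick: straight reddish-brown stick, 110 mm long (along its y), 14 mm across, lying on the worktop, loose; it does not roll. Point: its centre, 7 mm above its underside.
- brown_c (a point): brown (amber glass) bottle with a black cap, 41 mm diameter, 98 mm tall, standing loose among the stock; belongs to no kit and is to be left alone. Point: half-way up on its axis, 49 mm above its underside.
- blue_tray: blue open tray, fixed to the worktop, outside 130 mm (its x) by 160 mm (its y), 22 mm high, walls and floor 4 mm thick. Origin: centre of its underside, on the worktop; inner floor 4 mm above that; inside 122 by 152 mm.
- red_tray: red open tray, fixed to the worktop, same size as the blue one: outside 130 mm (its x) by 160 mm (its y), 22 mm high, walls and floor 4 mm thick. Origin: centre of its underside; inner floor 4 mm above that.
- stand: sloped stand, fixed: slippery dark steel face, 150 mm wide (y), 90 mm long, rising 20 degrees to its +x (away from the robot). Origin: centre, on the worktop. At the low edge (face starts x -45, z 14 mm) a lip of two brass lugs, 10 mm high, 40 mm wide, at the ends, 70 mm gap between. A stick laid along y slides to the lip; centre then at x -41, z 23 mm. Face's top edge: x 40, z 45 mm.
There are look-alikes about, which are no part of the job. Leave any green or turquoise look-alike of the part that bears flux_c alone.

How it is judged:
By the outcome, as a careful person would: the job done as asked, in the order asked, and still so for the second after the job is handed in, with the robot touching nothing.
It also fails if it takes over 128 s, if anything falls off the work surface, if the arm or the gripper's body presses on something with over 40 N, if the wrist force passes 120 N, or if a joint passes its speed limit or range.

### The arm

A 6-joint arm with a two-finger parallel gripper is mounted at the origin on a cart in front of the work surface, level with it; the furniture and walls round the work are solid. World frame = base frame: x ahead of the robot, y to its left, z up, the work surface at z = 0. Lengths are in m, angles in rad, forces in N, time in s.
With the tool pointing down it reaches from about 0.25 to 0.725 m from the base axis. Payload 4 kg.
Tool frame: the origin (TCP) lies at the very end of the fingers, on their centre line; the grasp point (between the pads) lies 19 mm behind it (pinch_z is the distance from the TCP to the grasp point, in m); z points along the fingers, y is the direction in which the jaws open and shut (so a half turn about z gives the same grasp; the last joint's range is limited). The gripper opens to 85 mm and grips with 20 to 120 N. Pads are 22 mm wide; open, the fingers measure 114 mm over their backs; the gripper's body (76 mm by 85 mm) begins 54 mm behind the grasp point. The pads swing forward as they close: fully open they stand 13 mm farther back than shut.
Start: joints at [-1.106, 0.241, 0.005, 1.335, 0, 1.571], TCP at [0.224, -0.447, 0.231] pointing down, gripper open.
Joint ranges: [-2.72, 2.72], [-1.05, 1.87], [-1.09, 1.28], [-1.99, 2.15], [-1.42, 1.44], [-3.14, 3.14]. Speed limits (rad/s): [2.79, 2.79, 3.14, 3.14, 3.14, 3.14].

### API

Orientations are given as [roll, pitch, yaw] about the fixed x, y, z axes, in that order (R = Rz(yaw) Ry(pitch) Rx(roll)).
In Python, from rig import * gives the robot as it stands. The module is installed in compiled form; this text tells all that it offers. Calls block until the motion is done:
- move_ptp(position, orientation): joint-space move of the TCP to a pose.
- servo_line(position, ori=None, speed=0.15): straight line of the TCP; ori=None keeps the orientation; speed is the mean speed in m/s.
- goto_joints(angles): joint-space move.
- set_gripper(opening): finger opening in m; the grip force is fixed at half the most; returns when the fingers have stopped.
- wait(seconds).
- solve_ik(position, orientation): joint angles nearest the present ones, or None.
- observe(): the state.
- snapshot(name): name is "scene" or "top" or "wrist"; returns a dict with "img" (384x512x3 uint8, blue, green, red), "K" (3x3 intrinsics, pixels), "R" (3x3) and "t" (3): a world point X has camera coordinates R X + t; the wrist camera has in their place "hand_eye" (4x4, takes a point from camera to tool coordinates, whose origin is the TCP and whose axes are the flange's). Camera axes: x right, y down, z forward; pixel columns grow to the right and rows downward; lengths in m; the calibration is good to about 2 mm. A picture is of the moment at which its call begins: read the wrist's pose just before it. There is no depth.
A pose or a line that the arm cannot do raises Unreachable and nothing moves.
- close_job(): hands the job in, once; it reports no verdict.
Trained networks look in the newest picture that a camera, given by its name, has taken for a name from the list of things; names that differ only in an ending like _2 or _b are one class to them, and where a whole thing is asked for, a point or a joint stands for the part that bears it (a point fixed in the world has none). Each returns a list of dicts, best first, with "conf" (0 to 1); they miss things now and then, are a little off and sometimes report something else, mostly with a low value. They report only what shows in the picture. A call takes as long as a camera call. They do not tell look-alikes from the thing itself.
- cut_out(camera, target): "pixels" (384x512 bool, what is visible of it) and "centre" ([column, row] in pixels, amid what is visible of it).
The state is a dict: "clock": time; "joints": joint angles; "dq": joint speeds; "joint_efforts": joint torques, N m; "eef_pos": TCP position; "eef_rot": TCP orientation; "force": force on the tool from outside, world axes, zero at the start; "moment": the same for the moment, N m; "opening": finger opening in m.
Only numpy, scipy, OpenCV 4.12 (cv2) and the standard library are available. Lean on these libraries where they do the work, as an engineer would, in place of code of your own. Each camera call takes 0.05 s, during which the arm holds its last target.

## Working session

There is one attempt and no reset: what is moved stays moved. The work goes in short steps, each a Python script; the robot and the scene stay as the last script left them, time stands still between calls to the robot, and variables do not carry over. Pictures are saved under pics/ and viewed, and the job is handed in when it is done.

```bash
mkdir -p pics; ls
python3 - <<'E'
from rig import *
import cv2
for n in ["scene","top","wrist"]:
    s=snapshot(n); cv2.imwrite(f"pics/{n}0.png",cv2.resize(s["img"],(800,600),interpolation=cv2.INTER_CUBIC))
    if n!="wrist": print(n,s["K"],s["R"],s["t"])
    else: print(s["hand_eye"],s["K"])
print(observe())
E
```

```text
pics
scene [[381.68678828   0.         247.61609674]
 [  0.         381.68678828 192.37757074]
 [  0.           0.           1.        ]] [[-0.78491798 -0.61934577  0.01773658]
 [-0.31675552  0.37650371 -0.87058078]
 [ 0.53251263 -0.68895266 -0.49170573]] [0.38357792 0.22921801 0.80107345]
top [[444.7567306    0.         250.06101273]
 [  0.         444.7567306  193.22621579]
 [  0.           0.           1.        ]] [[ 0.01932178 -0.99963081 -0.01910247]
 [-0.99046921 -0.01653169 -0.13673863]
 [ 0.13637235  0.02156244 -0.99042296]] [-0.03031897  0.4964301   1.47341011]
[[-9.31605355e-04 -9.45953064e-01 -3.24302223e-01  8.26822305e-02]
 [ 9.99999564e-01 -8.99857322e-04 -2.47861878e-04 -3.60342983e-05]
 [-5.73600267e-05 -3.24302313e-01  9.45953491e-01 -1.42053785e-01]
 [ 0.00000000e+00  0.00000000e+00  0.00000000e+00  1.00000000e+00]] [[312.75150204   0.         264.28084621]
 [  0.         312.75150204 192.35104612]
 [  0.           0.           1.        ]]
{'clock': 0.15, 'joints': array([-1.10598508e+00,  2.41221797e-01,  4.03900747e-03,  1.33522238e+00,
       -2.02324329e-05,  1.57083560e+00]), 'dq': array([ 6.11553763e-05, -2.72418293e-03,  3.17389362e-03, -9.38312983e-04,
        8.55242562e-04,  3.43455263e-04]), 'joint_efforts': array([ 2.24546752e-04, -3.72635794e+01,  2.52638197e+01,  1.23646169e-02,
        6.65909874e-05, -9.08522111e-06]), 'eef_pos': array([ 0.22390391, -0.44652183,  0.23062857]), 'eef_rot': array([-3.13998381e+00,  2.02955922e-05,  4.64772010e-01]), 'force': array([-0.85998884,  0.12888829,  0.33896459]), 'moment': array([ 0.05043934, -0.02089087, -0.00178951]), 'opening': 0.08584542343620885}
```

View pics/top0.png

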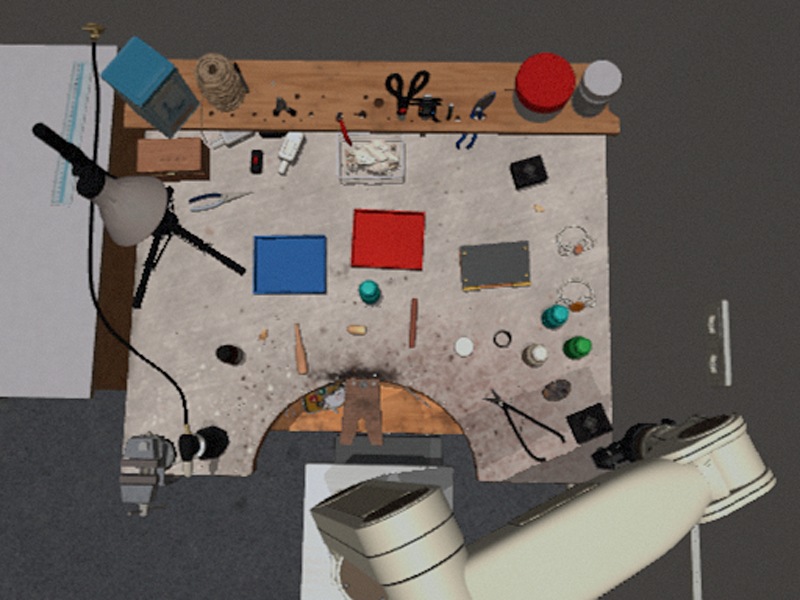

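View pics/scene0.png

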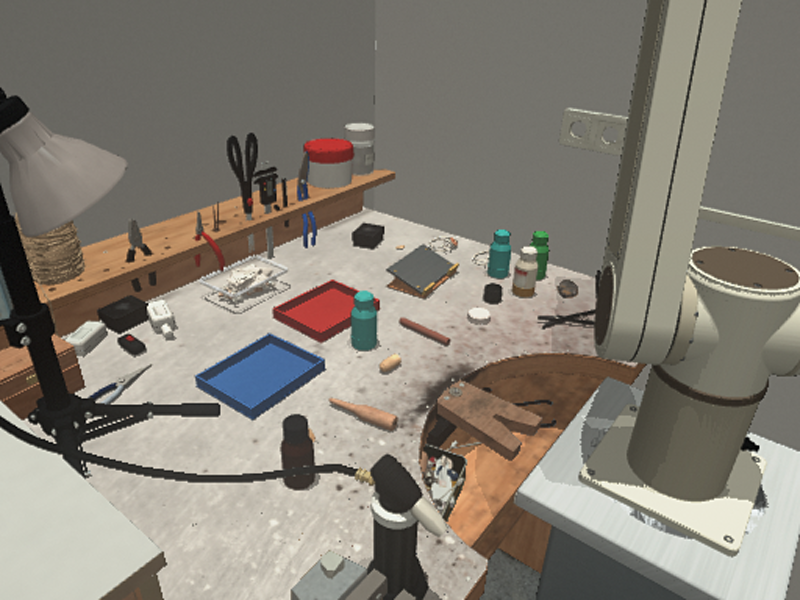

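```bash
cat > h.py <<'E'
from rig import *
import numpy as np, cv2
def back(s,px,z):
    d=s["R"].T@np.linalg.solve(s["K"],[px[0],px[1],1.]); c=-s["R"].T@s["t"]
    return c+d*(z-c[2])/d[2]
def proj(s,X):
    p=s["K"]@(s["R"]@np.asarray(X,float)+s["t"]); return p[:2]/p[2]
E
python3 - <<'E'
from h import *
H={"borax_c":.0075,"flux_c":.051,"clamp_c":.011,"cot_c":.01,"stick_c":.007,"brown_c":.049,"blue_tray":.011,"red_tray":.011,"stand":.025}
for cam in ["top","scene"]:
    s=snapshot(cam)
    for n,z in H.items():
        for d in cut_out(cam,n):
            m=d["pixels"].astype(np.uint8)
            print(cam,n,round(d["conf"],2),np.round(d["centre"]),m.sum(),np.round(back(s,d["centre"],z)[:2],3))
E
```

```text
top borax_c 0.53 [298. 221.] 118 [ 0.407 -0.187]
top flux_c 0.76 [344. 227.] 193 [ 0.389 -0.336]
top flux_c 0.68 [370. 224.] 222 [ 0.399 -0.418]
top flux_c 0.66 [356. 205.] 197 [ 0.461 -0.375]
top flux_c 0.66 [241. 186.] 161 [0.52 0.01]
top cot_c 0.59 [227. 213.] 50 [0.429 0.057]
top stick_c 0.68 [267. 207.] 159 [ 0.454 -0.081]
top brown_c 0.5 [145. 225.] 164 [0.381 0.327]
top brown_c 0.25 [313. 169.] 1251 [ 0.579 -0.233]
top blue_tray 0.64 [185. 170.] 1817 [0.578 0.206]
top red_tray 0.58 [249. 152.] 1706 [ 0.645 -0.014]
top stand 0.65 [315. 169.] 1211 [ 0.586 -0.242]
top stand 0.45 [264. 215.] 22 [ 0.426 -0.07 ]
scene flux_c 0.96 [335. 175.] 434 [ 0.386 -0.311]
scene flux_c 0.94 [319. 165.] 355 [ 0.462 -0.346]
scene flux_c 0.85 [233. 204.] 484 [0.516 0.03 ]
scene flux_c 0.51 [345. 158.] 262 [ 0.419 -0.451]
scene clamp_c 0.66 [238. 262.] 356 [0.384 0.17 ]
scene stick_c 0.44 [269. 209.] 181 [ 0.467 -0.072]
scene brown_c 0.85 [192. 285.] 750 [0.381 0.317]
scene blue_tray 0.95 [167. 242.] 2498 [0.569 0.222]
scene red_tray 0.89 [205. 198.] 1408 [0.648 0.003]
scene stand 0.62 [269. 174.] 939 [ 0.577 -0.222]
```

The pictures show the white borax disc at top (800 px scale) (464,346), the white-capped bottle at (536,355), and teal and green bottles at (369,291), (556,316) and (578,347). The clamp is at (300,348), the cot at (357,329), the stick at (414,322) and the brown bottle at (229,354). Next I'll enlarge the crops to rule out look-alikes.

Run:
```python
from h import *
s=snapshot("top")["img"]; a=cv2.resize(s[125:245,135:395],(800,369),interpolation=cv2.INTER_CUBIC)
cv2.imwrite("pics/top1.png",a)
s=snapshot("scene")["img"]; a=cv2.resize(s[130:310,170:390],(733,600),interpolation=cv2.INTER_CUBIC)
cv2.imwrite("pics/scene1.png",a)
```

```text
(no output)
```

View pics/top1.png

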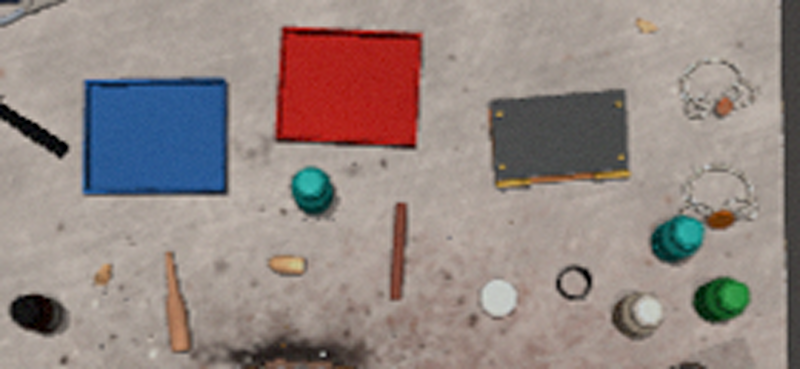

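View pics/scene1.png

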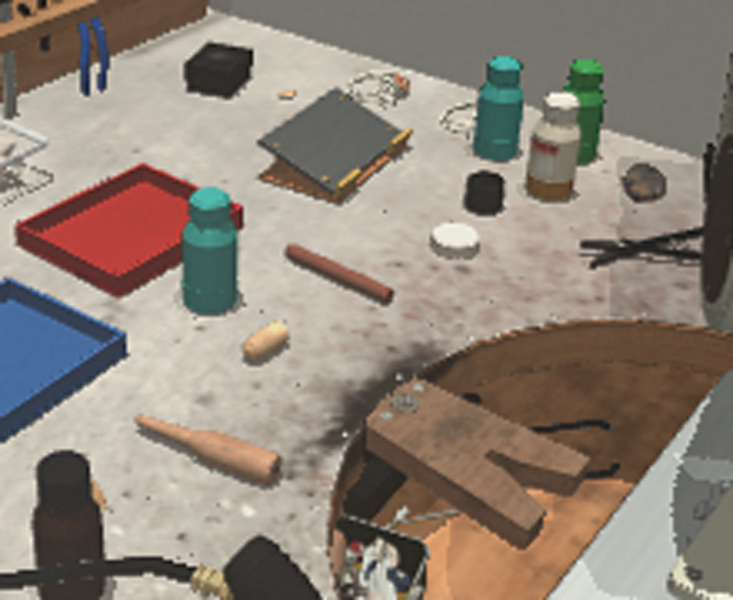

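Each thing has one fit. Borax is the only plain white disc (crop 498,298), not the dark ring at (575,283). Flux is the only bottle with a white cap and amber liquid (640,313); the teal and green ones are look-alikes to leave alone. I'll refine the positions with wrist views.

```bash
cat >> h.py <<'E'
from scipy.spatial.transform import Rotation as Ro
def wsnap():
    o=observe(); s=snapshot("wrist")
    T=np.eye(4); T[:3,:3]=Ro.from_euler("xyz",o["eef_rot"]).as_matrix(); T[:3,3]=o["eef_pos"]
    C=np.linalg.inv(T@s["hand_eye"]); s["R"]=C[:3,:3]; s["t"]=C[:3,3]; return s
E
python3 - <<'E'
from h import *
import pickle
out={}
for i,(x,y,z) in enumerate([(0.36,-0.25,.24),(0.53,-0.22,.24),(0.40,0.07,.24),(0.53,0.1,.28)]):
    try: move_ptp([x,y,z],[np.pi,0,0])
    except Exception as e: print(i,e); continue
    wait(.3)
    s=wsnap(); cv2.imwrite(f"pics/w{i}.png",cv2.resize(s["img"],(800,600),interpolation=cv2.INTER_CUBIC))
    H={"borax_c":.0075,"flux_c":.051,"clamp_c":.011,"cot_c":.01,"stick_c":.007,"brown_c":.049,"blue_tray":.011,"red_tray":.011,"stand":.025}
    dets={}
    for n,zz in H.items():
        dets[n]=cut_out("wrist",n)
        for d in dets[n]: print(i,n,round(d["conf"],2),np.round(d["centre"]),d["pixels"].sum(),np.round(back(s,d["centre"],zz)[:2],4))
    out[i]=(s,dets)
pickle.dump(out,open("w.pkl","wb")); print(observe()["clock"])
a=[cv2.imread(f"pics/w{i}.png") for i in range(4)]
a=[cv2.resize(b,(400,300),interpolation=cv2.INTER_AREA) for b in a]
cv2.imwrite("pics/wm.png",np.vstack([np.hstack(a[:2]),np.hstack(a[2:])]))
E
```

```text
0 borax_c 0.97 [204. 116.] 1167 [ 0.4078 -0.1808]
0 flux_c 0.75 [391.  53.] 3140 [ 0.4713 -0.3745]
0 flux_c 0.74 [14. 15.] 780 [ 0.5052 -0.0172]
0 flux_c 0.67 [337. 136.] 2171 [ 0.3913 -0.3282]
0 flux_c 0.59 [428. 125.] 3035 [ 0.403  -0.4217]
0 cot_c 0.65 [ 4. 92.] 267 [0.4363 0.0439]
0 stick_c 0.74 [99. 66.] 1376 [ 0.463  -0.0677]
1 borax_c 0.65 [233. 244.] 781 [ 0.4102 -0.1782]
1 flux_c 0.97 [344. 267.] 1370 [ 0.4014 -0.3175]
1 flux_c 0.84 [398. 215.] 2571 [ 0.4703 -0.3749]
1 flux_c 0.83 [434. 271.] 2484 [ 0.3964 -0.4285]
1 flux_c 0.75 [ 39. 172.] 3181 [0.5226 0.0258]
1 cot_c 0.8 [ 51. 228.] 465 [0.4362 0.0586]
1 stick_c 0.74 [147. 211.] 914 [ 0.458  -0.0684]
1 stick_c 0.39 [344. 265.] 1428 [ 0.3773 -0.3314]
1 red_tray 0.59 [73. 62.] 17488 [ 0.637  -0.0114]
1 stand 0.74 [286. 107.] 11628 [ 0.5893 -0.2457]
2 borax_c 0.73 [469. 154.] 1181 [ 0.4035 -0.1789]
2 borax_c 0.4 [382. 109.] 1280 [ 0.4568 -0.0665]
2 flux_c 0.78 [308.  46.] 2336 [0.5181 0.0277]
2 flux_c 0.29 [274. 124.] 532 [0.4442 0.0591]
2 clamp_c 0.74 [174. 173.] 1310 [0.3812 0.1804]
2 cot_c 0.83 [278. 125.] 563 [0.4382 0.0537]
2 cot_c 0.35 [134.  24.] 8396 [0.5447 0.2081]
2 stick_c 0.85 [380. 108.] 1148 [ 0.4577 -0.0642]
2 brown_c 0.61 [ 40. 185.] 2709 [0.3778 0.3206]
2 blue_tray 0.91 [131.  23.] 8590 [0.545 0.211]
2 stand 0.63 [500.  21.] 835 [ 0.5445 -0.1701]
3 borax_c 0.58 [456. 232.] 791 [ 0.4075 -0.1817]
3 flux_c 0.56 [324. 165.] 1627 [0.5203 0.027 ]
3 flux_c 0.4 [178. 104.] 14026 [0.592  0.1987]
3 clamp_c 0.6 [208. 252.] 862 [0.3779 0.183 ]
3 clamp_c 0.34 [176. 105.] 13857 [0.5887 0.2117]
3 cot_c 0.58 [291. 212.] 354 [0.4407 0.0617]
3 stick_c 0.91 [382. 202.] 686 [ 0.4557 -0.0677]
3 brown_c 0.78 [101. 267.] 1843 [0.3756 0.3245]
3 blue_tray 0.71 [174. 106.] 13952 [0.5875 0.2136]
3 red_tray 0.91 [355.  55.] 15652 [ 0.646  -0.0105]
3 stand 0.57 [492. 115.] 3005 [ 0.5763 -0.1825]
11.4417
```

View pics/wm.png

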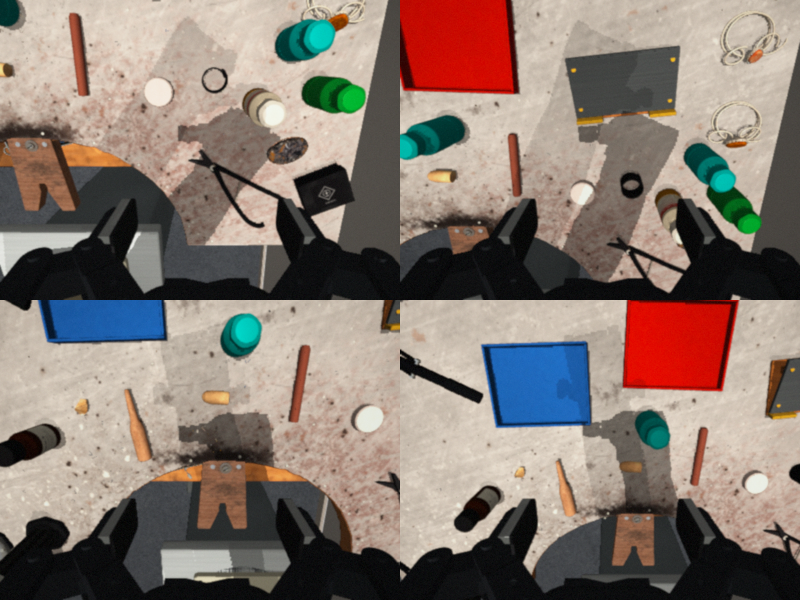

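The mosaic (w0–w3) shows all the parts clear of each other, and it agrees with the top view to about 6 mm. Now I'll get the tray and stand poses and a close look at the borax.

```bash
cat >> h.py <<'E'
def rect(s,m,z):
    m=m.astype(np.uint8); m=cv2.morphologyEx(m,cv2.MORPH_OPEN,np.ones((3,3)))
    c=max(cv2.findContours(m,cv2.RETR_EXTERNAL,cv2.CHAIN_APPROX_NONE)[0],key=cv2.contourArea)[:,0]
    p=np.array([back(s,q,z)[:2] for q in c],np.float32)*1000
    (cx,cy),(w,h),a=cv2.minAreaRect(p)
    if w<h: w,h,a=h,w,a-90
    return np.round([cx/1000,cy/1000],4),np.round([w,h],1),round((a+90)%180-90,1)  # a: angle of long axis
E
python3 - <<'E'
from h import *
import pickle
w=pickle.load(open("w.pkl","rb"))
def col(im,c):
    h=cv2.cvtColor(im,cv2.COLOR_BGR2HSV)
    if c=="b": return cv2.inRange(h,(100,120,40),(120,255,255))
    return cv2.inRange(h,(0,180,60),(4,255,255))|cv2.inRange(h,(174,180,60),(180,255,255))
t=snapshot("top")
for c in "br": print("top",c,rect(t,col(t["img"],c),.022))
s=w[3][0]
for c in "br": print("w3",c,rect(s,col(s["img"],c),.022))
sc=snapshot("scene")
for c in "br": print("scene",c,rect(sc,col(sc["img"],c),.022))
for n,i,z in [("clamp_c",2,.011),("cot_c",2,.01),("stick_c",2,.007),("stick_c",3,.007),("clamp_c",3,.011),("cot_c",1,.01)]:
    print(n,i,rect(w[i][0],w[i][1][n][0]["pixels"],z))
move_ptp([0.407,-0.182,0.13],[np.pi,0,np.pi/2]); wait(.3)
s=wsnap(); cv2.imwrite("pics/b1.png",s["img"])
for d in cut_out("wrist","borax_c"): print(d["conf"],rect(s,d["pixels"],.0075),rect(s,d["pixels"],.015))
for d in cut_out("top","borax_c"): print("top", d["conf"],rect(t,d["pixels"],.015))
E
```

```text
Traceback (most recent call last):
  File "h.py", line 15, in rect
    c=max(cv2.findContours(m,cv2.RETR_EXTERNAL,cv2.CHAIN_APPROX_NONE)[0],key=cv2.contourArea)[:,0]
      ~~~^^^^^^^^^^^^^^^^^^^^^^^^^^^^^^^^^^^^^^^^^^^^^^^^^^^^^^^^^^^^^^^^^^^^^^^^^^^^^^^^^^^^
ValueError: max() iterable argument is empty
```

Run:
```python
import pickle,cv2
w=pickle.load(open("w.pkl","rb"))
im=w[1][0]["img"]
cv2.imwrite("pics/st.png",cv2.resize(im[40:180,180:400],(880*10//11,509)))
print(w[1][0]["R"])
```

```text
[[-2.33323353e-03 -9.99997202e-01  3.89999751e-04]
 [-9.46192353e-01  2.33389674e-03  3.23596329e-01]
 [-3.23596334e-01  3.86011023e-04 -9.46195151e-01]]
```

View pics/st.png

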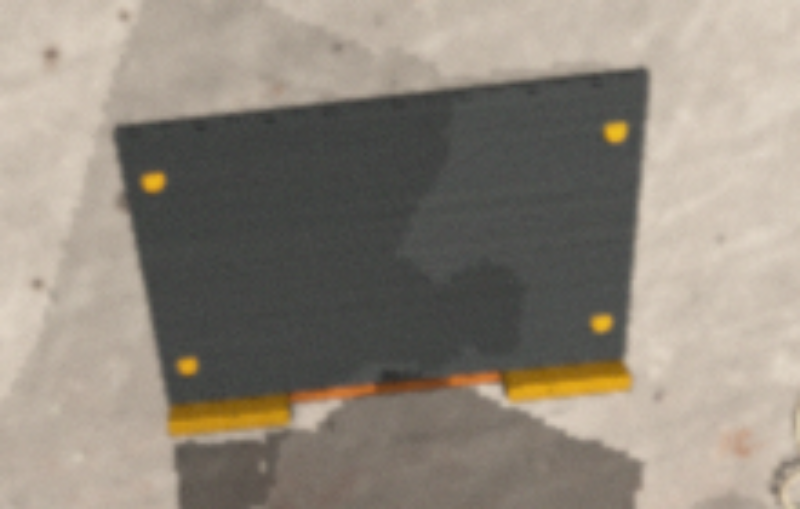

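The crop shows the stand face, with its top edge at crop (117,127)–(648,68) and brass lugs at (230,418) and (567,382). I'll fit the pose from those corners.

Run:
```python
from h import *
import pickle
from scipy.optimize import least_squares
w=pickle.load(open("w.pkl","rb")); s=w[1][0]
px=np.array([[117,127],[648,68],[168,405],[627,365]])/3.636+[180,40]
L=np.array([[.040,.075,.045],[.040,-.075,.045],[-.045,.075,.014],[-.045,-.075,.014]])
def P(q,L):
    c,d=np.cos(q[2]),np.sin(q[2]); return np.c_[q[0]+c*L[:,0]-d*L[:,1],q[1]+d*L[:,0]+c*L[:,1],L[:,2]]
f=lambda q:np.ravel([proj(s,X) for X in P(q,L)]-px)
r=least_squares(f,[.585,-.24,0]); print("stand",r.x,np.round(f(r.x),1))
cams={}
t=snapshot("top")
for c,n in [("top","blue_tray"),("top","red_tray"),("top","stand")]:
    print(c,n,[rect(t,d["pixels"],.022) for d in cut_out(c,n)[:1]])
for i,n in [(3,"blue_tray"),(3,"red_tray")]:
    print(i,n,rect(w[i][0],w[i][1][n][0]["pixels"],.022))
for n,i,z in [("clamp_c",2,.011),("cot_c",2,.01),("stick_c",2,.007),("stick_c",3,.007),("clamp_c",3,.011),("cot_c",1,.01)]:
    print(n,i,rect(w[i][0],w[i][1][n][0]["pixels"],z))
move_ptp([0.407,-0.182,0.13],[np.pi,0,np.pi/2]); wait(.3)
s=wsnap(); cv2.imwrite("pics/b1.png",s["img"])
for d in cut_out("wrist","borax_c"): print(d["conf"],rect(s,d["pixels"],.0075),rect(s,d["pixels"],.015))
for d in cut_out("top","borax_c"): print("top", d["conf"],rect(t,d["pixels"],.015))
```

```text
stand [ 0.58916205 -0.24571141  0.09573825] [-1.3  0.2  1.6  0.7 -0.2  0.2 -0.2 -1.1]
top blue_tray []
top red_tray [(array([ 0.6392, -0.012 ]), array([158.8, 131.8]), 88.6)]
top stand [(array([ 0.5828, -0.2474]), array([152.8, 100.5]), -84.6)]
3 blue_tray (array([0.5817, 0.2075]), array([161.6, 129.4]), -88.4)
3 red_tray (array([ 0.6397, -0.0081]), array([161.6, 128.4]), 88.5)
clamp_c 2 (array([0.3947, 0.1793]), array([115. ,  24.3]), 10.6)
cot_c 2 (array([0.4391, 0.0559]), array([39.8, 19.6]), 89.9)
stick_c 2 (array([ 0.4566, -0.068 ]), array([109.2,  14.8]), -2.3)
stick_c 3 (array([ 0.4558, -0.0679]), array([109.2,  14.3]), -2.7)
clamp_c 3 (array([0.3909, 0.1789]), array([115.8,  25.3]), 10.5)
cot_c 1 (array([0.4385, 0.0551]), array([46.6, 20.1]), 89.9)
0.67 (array([ 0.4072, -0.1799]), array([45.3, 41.8]), 90.0) (array([ 0.4072, -0.1776]), array([44. , 40.6]), 90.0)
top 0.55 (array([ 0.4053, -0.1822]), array([40.8, 37.4]), -89.0)
```

View pics/b1.png

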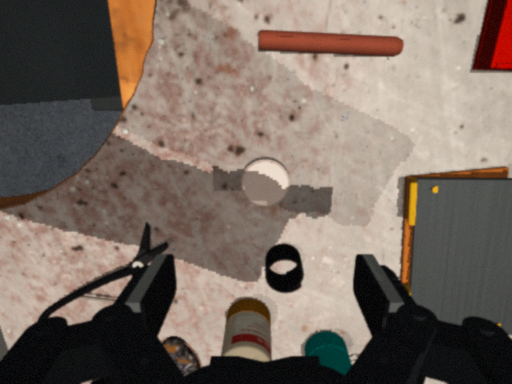

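The view shows the borax disc at (265,181), clear of the black ring at (284,268). I'll pick it up.

```bash
cat >> h.py <<'E'
BL=(.5817,.2075,np.radians(1.6)); RD=(.6395,-.010,np.radians(-1.4)); ST=(.587,-.2462,np.radians(5.4))
def loc(T,x,y):
    c,d=np.cos(T[2]),np.sin(T[2]); return np.array([T[0]+c*x-d*y,T[1]+d*x+c*y])
def st(): 
    o=observe(); print("t",round(o["clock"],1),"open",round(o["opening"],4),"F",np.round(o["force"],1),"p",np.round(o["eef_pos"],4))
E
python3 - <<'E'
from h import *
servo_line([.407,-.180,.004],speed=.12); st()
set_gripper(.0); st()
servo_line([.407,-.180,.15],speed=.2); st()
p=loc(BL,0,.040); yaw=np.pi/2+BL[2]
move_ptp([*p,.10],[np.pi,0,yaw]); wait(.2)
s=wsnap(); cv2.imwrite("pics/b2.png",s["img"]); st()
E
```

```text
t 16.8 open 0.0854 F [-0.1 -0.2  0.4] p [ 0.4076 -0.1803  0.0046]
t 17.3 open 0.0403 F [-1.9  1.1  6.2] p [ 0.4075 -0.1802  0.0049]
t 18.1 open 0.0401 F [-0.  -0.  -1.1] p [ 0.4062 -0.1797  0.149 ]
t 20.1 open 0.0401 F [ 0.5  0.5 -0.2] p [0.5809 0.2464 0.1004]
```

View pics/b2.png

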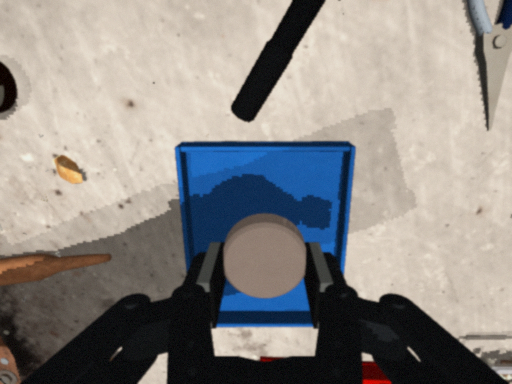

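The disc is held level at (265,256), over the tray. I'll place it and go on to look at the flux bottle.

```bash
python3 - <<'E'
from h import *
p=loc(BL,0,.040)
servo_line([*p,.0115],speed=.1); servo_line([*p,.008],speed=.03); st()
set_gripper(.06); st()
servo_line([*p,.16],speed=.2)
wsnap(); s=wsnap(); cv2.imwrite("pics/b3.png",s["img"])
ds=cut_out("wrist","borax_c"); print([(d["conf"],rect(s,d["pixels"],.0115)) for d in ds[:1]], p)
set_gripper(.085)
move_ptp([.392,-.330,.2],[np.pi,0,np.radians(-55)]); wait(.3)
s=wsnap(); cv2.imwrite("pics/f1.png",s["img"])
for d in cut_out("wrist","flux_c"): print(d["conf"],np.round(d["centre"]),back(s,d["centre"],.051)[:2])
st()
E
python3 -c "
import cv2,numpy as np
cv2.imwrite('pics/m1.png',np.hstack([cv2.resize(cv2.imread('pics/'+n),(400,300)) for n in ('b3.png','f1.png')]))"
```

```text
t 21.4 open 0.04 F [0.7 0.  2.2] p [0.5817 0.248  0.0091]
t 21.7 open 0.06 F [-0.7  0.5  0.8] p [0.5802 0.2473 0.0077]
[(0.92, (array([0.5808, 0.2477]), array([44.8, 42.3]), -88.4))] [0.58058313 0.2474844 ]
0.9 [ 19. 328.] [ 0.51985925 -0.0186516 ]
0.76 [213.  92.] [ 0.47321562 -0.3683555 ]
0.61 [266. 179.] [ 0.38881573 -0.32951169]
0.57 [310.  92.] [ 0.40286358 -0.41742984]
t 27.6 open 0.0854 F [ 0.5 -0.3  0.2] p [ 0.392 -0.33   0.2  ]
```

View pics/m1.png

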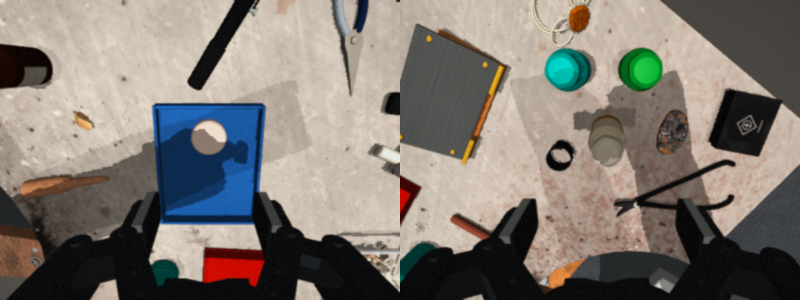

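View pics/f1.png

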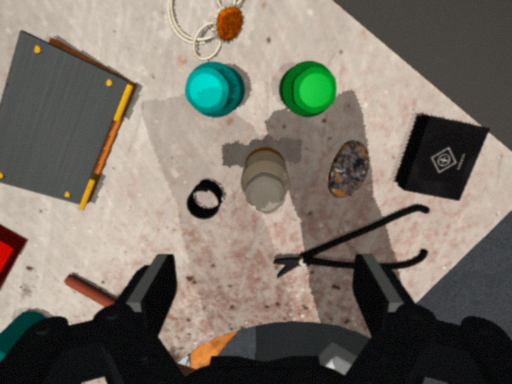

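The left picture shows the borax flat in the tray at (208,137). On the right the flux bottle is at (266,180), cap centre about (266,191), with ring, rock and pliers clear of the jaw line. I'll cross-check the axis and grasp.

Run:
```python
from h import *
s=wsnap()
print(back(s,(266,191),.102)[:2],back(s,(205,198),.01)[:2],back(s,(350,168),.01)[:2])
d=[d for d in cut_out("wrist","flux_c") if abs(d["centre"][0]-266)<15][0]
m=d["pixels"]; r=np.where(m.any(1))[0]; c=np.where(m.any(0))[0]; print(r[[0,-1]],c[[0,-1]])
for X in [(.389,-.3295)]:
    # silhouette of a model cylinder
    a=np.linspace(0,2*np.pi,40)
    q=np.array([proj(s,[X[0]+.0225*np.cos(b),X[1]+.0225*np.sin(b),z]) for b in a for z in (0,.09)]+[proj(s,[X[0]+.014*np.cos(b),X[1]+.014*np.sin(b),.102]) for b in a])
    print(q.min(0),q.max(0))
```

```text
[ 0.39150218 -0.33315489] [ 0.42492536 -0.26166301] [ 0.3132314  -0.38229003]
[147 213] [241 287]
[239.46987145 145.7343905 ] [292.2427564 215.7134806]
```

Run:
```python
from h import *
x,y=.390,-.3287
set_gripper(.068)
servo_line([x,y,.042],speed=.15); st()
set_gripper(0); st()
servo_line([x,y,.20],speed=.15); st()
cv2.imwrite("pics/f2.png",wsnap()["img"])
sc=snapshot("scene")["img"]; cv2.imwrite("pics/f2s.png",sc)
cv2.imwrite('pics/m2.png',np.hstack([cv2.resize(cv2.imread('pics/'+n),(400,300)) for n in ('f2.png','f2s.png')]))
```

```text
t 29.2 open 0.068 F [-0.2  0.   0.5] p [ 0.3906 -0.3292  0.0428]
t 29.5 open 0.0441 F [-1.4  1.5  5.7] p [ 0.3908 -0.3292  0.0432]
t 30.7 open 0.0438 F [ 0.6 -0.3 -3.7] p [ 0.3894 -0.3282  0.1988]
```

View pics/m2.png

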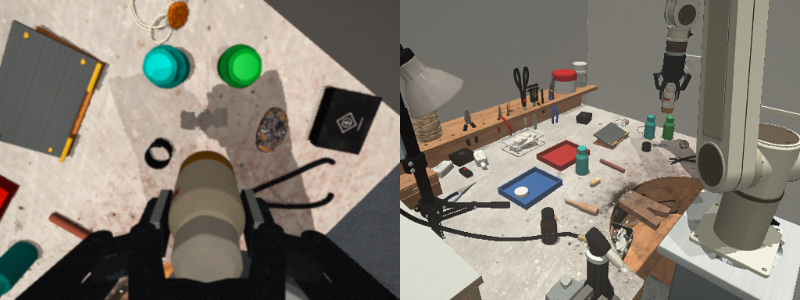

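The bottle hangs upright in the jaws; left picture, about (207,215). I'll place it beside the borax.

Run:
```python
from h import *
p=loc(BL,0,-.036); yaw=-np.pi/2+BL[2]
move_ptp([*p,.20],[np.pi,0,yaw]); wait(.2); st()
servo_line([*p,.055],speed=.15); servo_line([*p,.0475],speed=.03); st()
set_gripper(.062); wait(.2); st()
servo_line([*p,.2],speed=.15); 
set_gripper(.085)
cv2.imwrite("pics/f3.png",wsnap()["img"])
move_ptp([.40,.178,.16],[np.pi,0,np.radians(10.5)]); wait(.3)
s=wsnap(); cv2.imwrite("pics/c1.png",s["img"])
for d in cut_out("wrist","clamp_c"): print(d["conf"],np.round(d["centre"]),rect(s,d["pixels"],.011))
st()
cv2.imwrite('pics/m3.png',np.hstack([cv2.resize(cv2.imread('pics/'+n),(400,300)) for n in ('f3.png','c1.png')]))
```

```text
t 32.9 open 0.0438 F [-0.2 -1.4 -1.5] p [0.5829 0.1706 0.2001]
t 34.5 open 0.0441 F [ 1.  -0.5 -1.5] p [0.5826 0.1715 0.0475]
t 35.0 open 0.0619 F [-0.1 -0.3  0.4] p [0.5828 0.1715 0.0476]
0.87 [262. 193.] (array([0.3935, 0.179 ]), array([116.5,  22.6]), 10.4)
0.74 [400. 159.] (array([0.4393, 0.0552]), array([43.6, 19.2]), 86.1)
t 38.4 open 0.0853 F [-0.1 -1.2 -0.1] p [0.4001 0.178  0.1599]
```

View pics/m3.png

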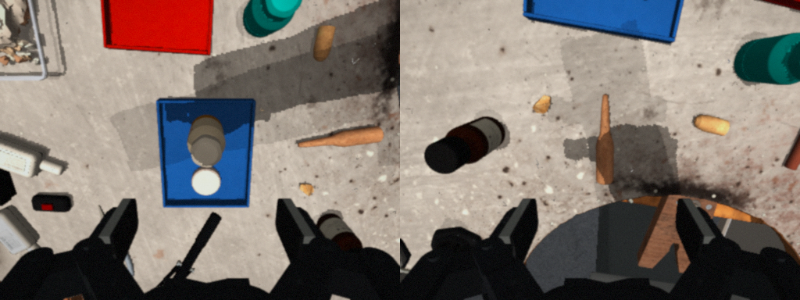

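The left picture shows the flux upright at (205,140), beside the borax at (205,183). On the right the clamp is at (605,140), thick end down. I'll pick up the clamp and take it to the red tray.

Run:
```python
from h import *
g=np.array([.3932,.179])-.016*np.array([np.cos(np.radians(10.4)),np.sin(np.radians(10.4))])
set_gripper(.055)
move_ptp([*g,.10],[np.pi,0,np.radians(10.4)])
servo_line([*g,.004],speed=.12); st()
set_gripper(0); st()
servo_line([*g,.17],speed=.2); st()
p=loc(RD,.027,-.016)
move_ptp([*p,.12],[np.pi,0,np.pi/2+RD[2]]); wait(.2)
s=wsnap(); cv2.imwrite("pics/c2.png",s["img"]); st()
```

```text
t 40.1 open 0.0548 F [ 1.  -0.4  0.4] p [0.3785 0.1766 0.0048]
t 40.5 open 0.0206 F [-0.5  0.7  4.9] p [0.3781 0.1764 0.0049]
t 41.5 open 0.0201 F [-0.3 -0.5 -1.7] p [0.3767 0.1758 0.169 ]
t 45.4 open 0.0207 F [-0.4 -0.9 -1.1] p [ 0.6661 -0.0265  0.1201]
```

View pics/c2.png

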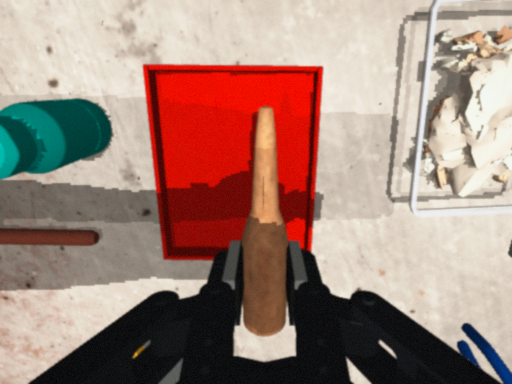

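The clamp is held straight at (265,220), in line with the tray.

Run:
```python
from h import *
p=loc(RD,.024,-.016)
servo_line([*p,.02],speed=.15); servo_line([*p,.0085],speed=.04); st()
set_gripper(.028); st()
servo_line([*p,.14],speed=.2); 
s=wsnap(); cv2.imwrite("pics/c3.png",s["img"])
set_gripper(.06)
for d in cut_out("wrist","clamp_c")[:1]: print(d["conf"],rect(s,d["pixels"],.015),loc(RD,.024,0))
move_ptp([.439,.0555,.13],[np.pi,0,np.pi/2]); wait(.3)
s=wsnap(); cv2.imwrite("pics/t1.png",s["img"])
for d in cut_out("wrist","cot_c")[:2]: print(d["conf"],np.round(d["centre"]),rect(s,d["pixels"],.01))
st()
cv2.imwrite('pics/m4.png',np.hstack([cv2.resize(cv2.imread('pics/'+n),(400,300)) for n in ('c3.png','t1.png')]))
```

```text
t 46.6 open 0.0205 F [ 0.9 -1.8  0.8] p [ 0.6638 -0.0266  0.009 ]
t 46.9 open 0.028 F [-0.2  0.5 -0. ] p [ 0.6627 -0.0265  0.0082]
0.73 (array([ 0.6638, -0.0097]), array([116. ,  22.6]), 87.9) [ 0.66349284 -0.01058637]
0.57 [261. 188.] (array([0.4393, 0.055 ]), array([42.7, 19.7]), 85.1)
t 49.6 open 0.0602 F [-0.3 -0.3 -0.2] p [0.4394 0.0553 0.1298]
```

View pics/m4.png

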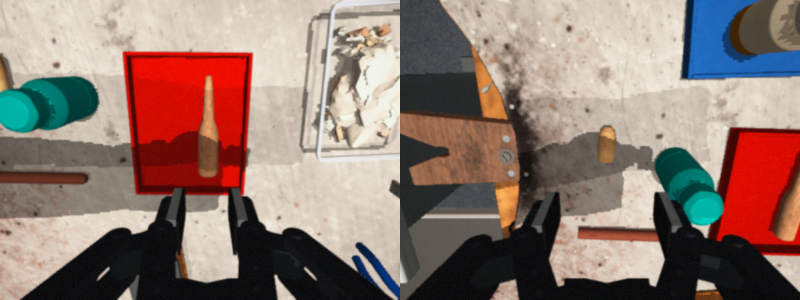

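The left picture shows the clamp in the red tray at (208,128). On the right the cot is at (607,145), turned about 5° off the tray. The teal bottle at (687,185) is near but clear if I open the jaws only a little.

Run:
```python
from h import *
g=[.4390,.055]
set_gripper(.038)
servo_line([*g,.005],ori=[np.pi,0,np.radians(85)],speed=.12); st()
set_gripper(0); st()
servo_line([*g,.18],speed=.2); st()
p=loc(RD,-.028,0)
move_ptp([*p,.12],[np.pi,0,np.pi/2+RD[2]]); wait(.2)
s=wsnap(); cv2.imwrite("pics/t2.png",s["img"])
servo_line([*p,.02],speed=.15); servo_line([*p,.0095],speed=.04); st()
set_gripper(.028); st()
servo_line([*p,.15],speed=.2)
s=wsnap(); cv2.imwrite("pics/t3.png",s["img"])
set_gripper(.05)
move_ptp([.456,-.068,.13],[np.pi,0,np.radians(-2.5)]); wait(.3)
s=wsnap(); cv2.imwrite("pics/s1.png",s["img"])
for d in cut_out("wrist","stick_c")[:2]: print(d["conf"],np.round(d["centre"]),rect(s,d["pixels"],.007))
st()
cv2.imwrite('pics/m5.png',np.vstack([np.hstack([cv2.resize(cv2.imread('pics/'+n),(400,300)) for n in k]) for k in [('t2.png','t3.png'),('s1.png','s1.png')]]))
```

```text
t 51.1 open 0.0383 F [-0.9 -0.5 -0.7] p [0.4396 0.0551 0.0055]
t 51.4 open 0.0177 F [0.2 0.7 5.7] p [0.4399 0.0551 0.0059]
t 52.4 open 0.0174 F [-0.1  0.3  0.1] p [0.4381 0.0549 0.1789]
t 54.7 open 0.0176 F [1.5 0.4 2.5] p [ 0.6123 -0.0093  0.0101]
t 55.0 open 0.0278 F [ 0.2 -0.1 -0.6] p [ 0.611  -0.0093  0.0092]
0.81 [263. 180.] (array([ 0.4556, -0.0681]), array([112.2,  14.1]), -2.2)
t 57.9 open 0.0499 F [ 0.1 -0.1  0.2] p [ 0.4561 -0.0679  0.1299]
```

View pics/m5.png

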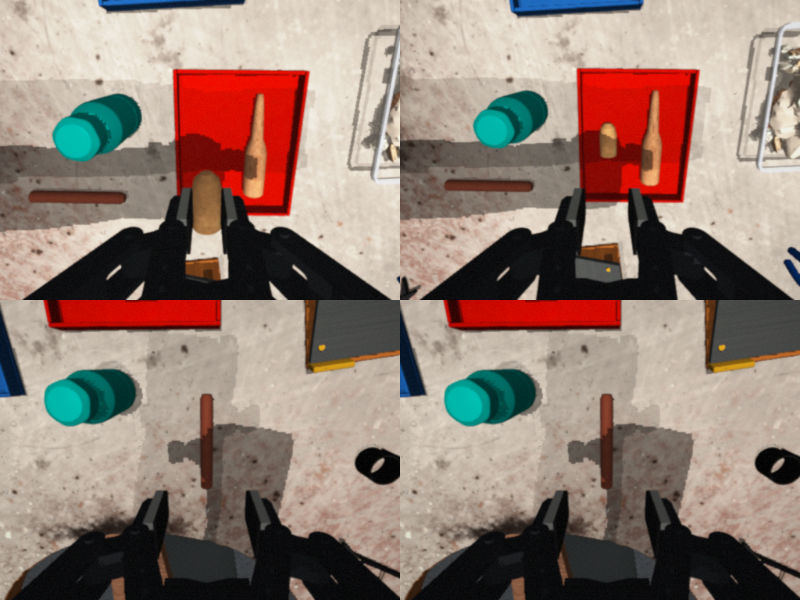

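The cot is beside the clamp in the red tray: upper right picture, (608,140) and (651,137). The stick is at (207,440) in the lower left. Before picking it up I'll take one close look at the stand.

Run:
```python
from h import *
move_ptp([.54,-.24,.17],[np.pi,0,np.radians(5.4)]); wait(.3)
s=wsnap(); import pickle; pickle.dump(s,open("st.pkl","wb"))
im=s["img"]; print(proj(s,[.587,-.246,.03]))
cv2.imwrite("pics/st2.png",cv2.resize(im[0:240,120:440],(800,600),interpolation=cv2.INTER_CUBIC)); st()
```

```text
[277.23180406 128.42256379]
t 59.1 open 0.0501 F [ 0.7 -0.4 -0.3] p [ 0.5399 -0.239   0.1702]
```

View pics/st2.png

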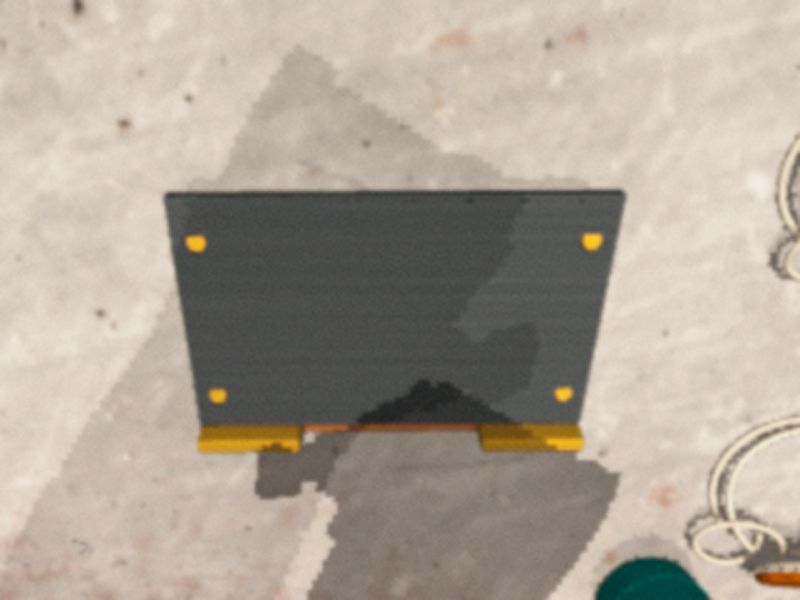

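The close view shows the face's top edge at crop (165,194)–(625,191) and the gap between the lugs at (303,425)–(481,425). I'll refit the pose and pick up the stick.

Run:
```python
from h import *
import pickle
from scipy.optimize import least_squares
s=pickle.load(open("st.pkl","rb"))
px=np.array([[165,194],[625,191],[303,426],[481,426]])/2.5+[120,0]
L=np.array([[.040,.075,.045],[.040,-.075,.045],[-.045,.035,.014],[-.045,-.035,.014]])
def P(q):
    c,d=np.cos(q[2]),np.sin(q[2]); return np.c_[q[0]+c*L[:,0]-d*L[:,1],q[1]+d*L[:,0]+c*L[:,1],L[:,2]]
f=lambda q:np.ravel([proj(s,X) for X in P(q)]-px)
r=least_squares(f,[.585,-.24,.09]); print("stand",r.x,np.degrees(r.x[2]),np.round(f(r.x),1))
g=[.4556,-.0681]
move_ptp([*g,.12],[np.pi,0,np.radians(-2.4)])
servo_line([*g,.003],speed=.12); st()
set_gripper(0); st()
servo_line([*g,.18],speed=.2); st()
```

```text
stand [ 0.58939364 -0.24576223  0.10330929] 5.91918637102009 [-1.2  0.6  1.9  0.1 -0.4 -0.  -0.4 -0.6]
t 61.0 open 0.05 F [ 0.1 -0.3  0.4] p [ 0.4564 -0.0684  0.0035]
t 61.4 open 0.0124 F [-0.5  0.9  6.1] p [ 0.4562 -0.0682  0.0038]
t 62.4 open 0.0126 F [-0.1 -0.5 -0.4] p [ 0.4547 -0.068   0.1788]
```

```bash
cat >> h.py <<'E'
ST=(.589,-.2458,np.radians(5.6))
a=np.radians(20); Rs=np.array([[np.cos(ST[2]),-np.sin(ST[2]),0],[np.sin(ST[2]),np.cos(ST[2]),0],[0,0,1]])
zt=np.array([np.sin(a),0,-np.cos(a)]); yt=-np.array([np.cos(a),0,np.sin(a)])
RT=Rs@np.c_[np.cross(yt,zt),yt,zt]; EU=Ro.from_matrix(RT).as_euler("xyz")
def stp(up,nrm,y=0):  # TCP for stick centre shifted up slope / along normal from its seat
    c=np.array([-.041,y,.023])+up*np.array([np.cos(a),0,np.sin(a)])-nrm*zt
    return Rs@(c+zt*.0032)+[ST[0],ST[1],0]
E
python3 - <<'E'
from h import *
print(EU, solve_ik(stp(.004,.08),EU), solve_ik(stp(.004,.001),EU))
move_ptp(stp(.004,.08),EU); wait(.3); st()
s=wsnap(); cv2.imwrite("pics/p1.png",s["img"])
cv2.imwrite("pics/p1s.png",snapshot("scene")["img"][110:260,200:400])
cv2.imwrite('pics/m6.png',np.hstack([cv2.resize(cv2.imread('pics/'+n),(400,300)) for n in ('p1.png','p1s.png')]))
E
```

```text
[-2.79252680e+00  2.22044605e-16 -1.47305789e+00] [-0.5553116   0.31467602 -0.33575159  0.63896232  0.2093411  -2.19408891] [-0.5236685   0.45318489 -0.36230703  0.467586    0.20045697 -2.16306952]
t 67.0 open 0.0125 F [ 0.4  0.3 -0.3] p [ 0.5258 -0.252   0.0966]
```

View pics/m6.png

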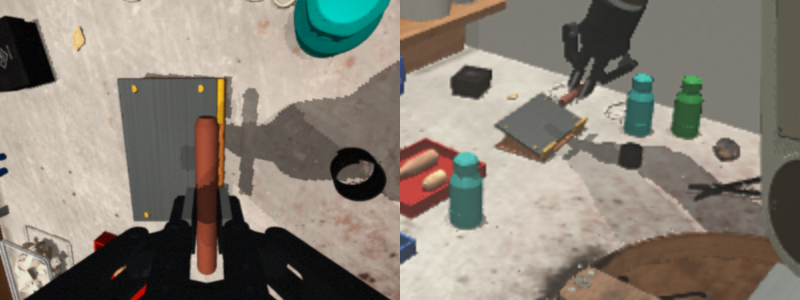

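The stick is held parallel to the lip, left picture (207,195), centred over the stand. I'll lower it.

Run:
```python
from h import *
servo_line(stp(.004,.015),EU,speed=.1); st()
servo_line(stp(.004,.0015),EU,speed=.03); st()
set_gripper(.03); wait(.3); st()
servo_line(stp(.004,.10),EU,speed=.15)
s=wsnap(); cv2.imwrite("pics/p2.png",s["img"]); st()
cv2.imwrite("pics/p2s.png",snapshot("scene")["img"][110:260,200:400])
cv2.imwrite('pics/m7.png',np.hstack([cv2.resize(cv2.imread('pics/'+n),(400,300)) for n in ('p2.png','p2s.png')]))
```

```text
t 68.0 open 0.0128 F [ 0.5 -0.6 -1.1] p [ 0.5481 -0.25    0.0358]
t 68.5 open 0.0127 F [ 0.6 -0.1 -0.3] p [ 0.5524 -0.2493  0.0225]
t 69.2 open 0.0301 F [-0.  -0.5  0.4] p [ 0.5525 -0.2494  0.0228]
t 70.0 open 0.0302 F [-0.4  0.6 -0.1] p [ 0.5185 -0.2522  0.1142]
```

View pics/m7.png

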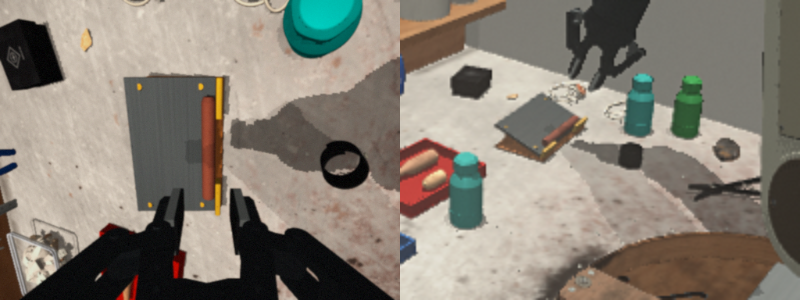

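The stick lies on the face by the lip, left picture (209,148), inside the stand's ends. I'll move clear and check that it touches the lip, then check both trays.

Run:
```python
from h import *
move_ptp([.50,-.235,.20],[np.pi,0,np.radians(5.4)]); wait(.4)
s=wsnap()
d=cut_out("wrist","stick_c"); print([(x["conf"],rect(s,x["pixels"],.023)) for x in d[:2]],"expected",loc(ST,-.041,0))
cv2.imwrite("pics/q1.png",cv2.resize(s["img"][20:200,170:410],(600,450),interpolation=cv2.INTER_CUBIC))
move_ptp([.52,.07,.26],[np.pi,0,0]); wait(.3)
s=wsnap(); cv2.imwrite("pics/q2.png",s["img"]); st()
for n,z in [("borax_c",.0115),("clamp_c",.015),("cot_c",.014),("flux_c",.055),("brown_c",.049)]:
    print(n,[(round(x["conf"],2),rect(s,x["pixels"],z)) for x in cut_out("wrist",n)[:2]])
```

```text
[(0.9, (array([ 0.5491, -0.2515]), array([110.6,  15.6]), -83.9))] expected [ 0.54819568 -0.2498009 ]
t 79.5 open 0.03 F [0.2 0.8 0.1] p [0.52 0.07 0.26]
borax_c [(0.7, (array([0.5804, 0.2482]), array([45.4, 43.6]), 82.3))]
clamp_c [(0.58, (array([ 0.6631, -0.0099]), array([115.4,  23.2]), 88.2))]
cot_c [(0.61, (array([ 0.611 , -0.0088]), array([41.3, 18.6]), 89.9))]
flux_c [(0.75, (array([0.5183, 0.0279]), array([61.5, 47.6]), 3.4)), (0.69, (array([0.5815, 0.1734]), array([65.7, 46.5]), 87.1))]
brown_c [(0.6, (array([0.3731, 0.3296]), array([129.8,  41.6]), -47.7))]
```

View pics/q1.png

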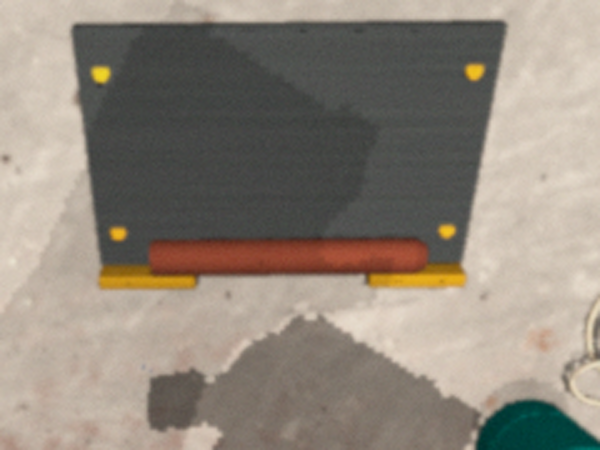

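View pics/q2.png

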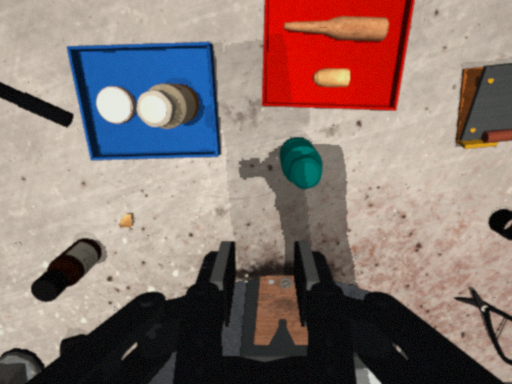

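The first view shows the stick against both lugs, crop (150–428, 256), within the stand's ends. The second shows borax (115,105) and flux upright (165,106) in the blue tray, and clamp (340,29) and cot (332,77) in the red. The brown bottle at (70,268) has not moved and the arm touches nothing, so I'll hand in.

```bash
python3 -c "
from h import *
close_job(); st()"
```

```text
the job is handed in; nothing more can be done
the job is handed in; nothing more can be done
```

Both job kits are made up and the job is handed in, at about 80 s of the 128 s allowed; the hand-in gave no verdict.

- **Blue tray:** the borax tablet lies flat on the floor, with the flux bottle upright beside it.
- **Red tray:** the ring clamp and the finger protector lie side by side.
- **Stand:** the sanding stick rests on the face against both lugs, within the stand's ends. It was measured about 2 mm from where I aimed.
- **Left alone:** I did not touch the brown bottle or the teal and green look-alikes. In the last view the brown bottle still stands where it was.

The last wrist pictures agreed with this. The forces I read stayed under about 7 N and the arm was clear of everything. The networks' weak or doubled reports (for example, teal bottles reported as the flux bottle) were settled from the pictures. No check failed.

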